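Weigh out the sound check weight

ROBOT

A 6-joint arm with a two-finger parallel gripper is mounted at the origin on the work surface. World frame = base frame: x ahead of the robot, y to its left, z up, the work surface at z = 0. Lengths are in m, angles in rad, forces in N, time in s.
With the tool pointing down it reaches from about 0.35 to 1 m from the base axis. Payload 7.1 kg.
Tool frame: the origin (TCP) lies between the finger pads; the fingertips stand 19 mm ahead of it and the grasp point (between the pads) is the TCP (tcp_to_tips is the z of the fingertips in the tool frame, in m); z points along the fingers, y is the direction in which the jaws open and shut (so a half turn about z gives the same grasp; the last joint's range is limited). The gripper opens to 85 mm and grips with 20 to 120 N. Pads are 22 mm wide; open, the fingers measure 114 mm over their backs; the gripper's body (76 mm by 85 mm) begins 54 mm behind the grasp point. The pads swing forward as they close: fully open they stand 13 mm farther back than shut.
Start: joints at [-1.156, 0.423, 1.63, -0, 1.089, -0.019], TCP at [0.263, -0.567, 0.25] pointing down, gripper open.
Joint ranges: [-3, 3], [-0.9, 2.11], [0.09, 2.58], [-1.31, 4.45], [0.11, 2.69], [-2.54, 2.54]. Speed limits (rad/s): [2.39, 2.39, 3.01, 3.14, 3.14, 3.14].

INTERFACE

Orientations are given as [roll, pitch, yaw] about the fixed x, y, z axes, in that order (R = Rz(yaw) Ry(pitch) Rx(roll)).
In Python, from plant import * gives the robot as it stands.
- The arm moves only by the tool step_arm, never from a script. Its argument "steps" is a list of rows, each an object of numbers: "tx", "ty", "tz": the shift along the world's x, y, z in units of 40 mm (1.0 is 40 mm); "turn": the turn about the world's z in units of 6 degrees (1.0 is 6 degrees); "jaw": the opening, from 0 (shut) to 1 (fully open). A call has 1 to 8 rows; each row shifts and turns the commanded pose from where the row before left it; what a row does not reach is not made up. A row lasts 1/10 s, in which the tool goes at most 50 mm and 8.59 degrees, less where a joint would pass 70% of its speed; a pose out of reach is approached as far as the arm can. A call is refused whole if a number of a shift passes 1 or a number of a turn 1, either way. A call with a gripper value outside its range is refused whole. The fingers move at their own pace and stop on an object; "newtons" is the grip in N (left out, the last holds). Time passes only in rows, so rows that do not move let the fingers close. It gives the time, the measured TCP pose, the force and the opening at its end, in the units of the state.
- sense(): the state, without advancing time (a new reading comes with each control period).
- camera(name): name is "scene" or "side" or "wrist"; returns (picture, depth): 480x640x3 uint8, red, green, blue; 480x640 float32, m along the optical axis (not along the pixel's ray), 0 where there is no reading.
- calibration(name): a dict with "fx", "fy", "cx", "cy" (pixels), "R" (3x3) and "t" (3): a world point X has camera coordinates R X + t. Camera axes: x right, y down, z forward; pixel columns grow to the right and rows downward; lengths in m; the calibration is good to about 2 mm. A picture is of the moment at which its call begins: read the wrist's pose just before it. calibration takes no time and is no camera call; for the wrist camera it gives the pose at the moment of the call.
- sign_off(): hands the job in, once; it reports no verdict.
The state is a dict: "time": time; "joints": joint angles; "dq": joint speeds; "effort": joint torques, N m; "tcp_pos": TCP position; "ee_rot": TCP orientation; "wrist_force": force on the tool from outside, world axes, zero at the start; "ft_torque": the same for the moment, N m; "grip_width": opening from 0.0 (shut) to 1.0 (fully open).
Only numpy, scipy, OpenCV 4.12 (cv2) and the standard library are available. Lean on these libraries where they do the work, as an engineer would, in place of code of your own. Each camera call takes 0.05 s, during which the arm holds its last target. There are 200 camera calls.

TASK

The filling station's two 500 g check weights look alike, but one has lost its adjusting load. Set one on each pan of the balance, let go and let it come to rest; then take the weight whose side drops and put it back in its empty well in the weight case, fully home, leaving the light one standing on its pan. Set them down gently: don't drop them, tip them over or press hard on the balance or the case, and leave the other things on the table alone.

Things in the scene. Friction and masses are not known exactly. Their poses are not given: they have to be found in the camera images.
- weight_a_mid (a point): One knob check weight, plain stainless steel; the two look alike. Upright cylinder, diameter 38 mm, 52 mm tall, bottom edge bevelled 2.5 mm; on it a waisted knob, diameter 25 mm; 74 mm tall in all, 0.39 to 0.52 kg. Grip it across the 38 mm body 40 to 48 mm above its base. Either of the two may be the one about 100 g lighter. Point on its axis half-way up, 37 mm above its base; z is up.
- weight_b_mid (a point): The other knob check weight, plain stainless steel; the two look alike. Upright cylinder, diameter 38 mm, 52 mm tall, bottom edge bevelled 2.5 mm; on it a waisted knob, diameter 25 mm; 74 mm tall in all, 0.39 to 0.52 kg. Grip it across the 38 mm body 40 to 48 mm above its base. Either of the two may be the one about 100 g lighter. Point on its axis half-way up, 37 mm above its base; z is up.
- weight_a: The same weight as point weight_a_mid; this origin is the centre of its base.
- weight_b: The same weight as point weight_b_mid; this origin is the centre of its base.
- balance: Equal-arm table balance, fixed: grey housing 100 x 280 x 48 mm, over it a pivoted beam along y with a pan on a stem at each end, 110 mm left (+y) and right (-y) of the middle; between them a white dial plate 36 mm wide, its top 133 mm above the table. Origin: middle of the underside; z up. Delicate knife edges: the two pans together should bear no more than about 20 N.
- beam: Beam of the balance with its two pans: turns about the balance's x axis 78 mm above the table, damped, 0.13 rad at most either way; level when empty. With both weights on, it takes up to 3 s to tip to its stop; the heavier weight's pan is then about 28 mm lower than the other. Origin on the pivot.
- pan_left_top (a point): Centre of the upper face of the balance's left (+y) pan, a round brass dish 87 mm across inside with a rim 5 mm high, where a weight stands. The pan always stays level. It is 110 mm above the table when the beam is level and about 14 mm lower or higher when it is fully tipped; this point moves with it.
- pan_right_top (a point): Centre of the upper face of the balance's right (-y) pan, a round brass dish 87 mm across inside with a rim 5 mm high, where a weight stands. The pan always stays level. It is 110 mm above the table when the beam is level and about 14 mm lower or higher when it is fully tipped; this point moves with it.
- case: Open wooden weight case, fixed, 196 (x) x 106 (y) x 38 mm; origin: middle of its underside. In it lies a loose pale wooden block on foam, 166 x 76 mm, upper face 40 mm above the table, with one empty round well and, 80 mm or more from it towards +x, four small weights up to 30 mm tall. The foam gives 1 mm per 2 N, 4.5 mm at most. Bear on the case with no more than about 20 N.
- case_well (a point): Where the centre of the well's mouth is if the block lies central: 35 mm from the case's middle towards its -x, 40 mm above the table. The block lies up to 6 mm off in x and in y, not shown in this reading; it shifts only under some 9 N sideways. Well: 41 mm wide, 20 mm deep, plain mouth. The weight's mid point is 14 to 17 mm above this when home, 34 to 37 when it stands on the block.
- canister: Bystander: teal plastic canister, 115 x 75 x 180 mm, origin at the centre of its base.
- cap: Bystander: teal screw cap, 50 mm in diameter, 19 mm high, lying flat, origin at the centre of its base.
- reader: Bystander: black handheld terminal, 130 x 70 x 24 mm, lying flat, origin at the centre of its base.
Not all that is in view belongs to the job. Leave any green look-alike of the weight_a alone. Leave any yellow look-alike of the weight_b alone.

How it is judged:
By the outcome, as a careful person would: the job done as asked, in the order asked, and still so for the second after the job is handed in, with the robot touching nothing.
It also fails if it takes over 72 s, if anything falls off the work surface, if the arm or the gripper's body presses on something with over 40 N, if the wrist force passes 120 N, or if a joint passes its speed limit or range.

## Working session

There is one attempt and no reset: what is moved stays moved. The work goes in short steps, Python scripts to look and compute and a tool call to move; the robot and the scene stay as the last step left them, time stands still between calls to the robot, and variables do not carry over. Pictures are saved under pics/ and viewed, about 8 in all and at most 12, crops included, and the job is handed in when it is done.

Besides the shell and the picture viewer there is one more tool, called after "Call:" as name(argument=value, ...) on one line, values as JSON. step_arm: Moves the arm, as the interface text tells. Its arguments: {"type":"object","properties":{"steps":{"type":"array","items":{"type":"object","properties":{"tx":{"type":"number"},"ty":{"type":"number"},"tz":{"type":"number"},"turn":{"type":"number"},"jaw":{"type":"number"}}}},"newtons":{"type":"number"}},"required":["steps"]}

```bash
ls; mkdir -p pics; cat > h.py <<'E'
from plant import *
import numpy as np, cv2
def snap(n,f):
    c=calibration(n); p,d=camera(n); cv2.imwrite('pics/'+f+'.png',p[:,:,::-1]); np.savez('pics/'+f+'.npz',d=d,p=p,**{k:np.array(c[k]) for k in c}); return p,d,c
def ld(f): return np.load('pics/'+f+'.npz')
def cloud(z):
    d=z['d']; v,u=np.mgrid[:480,:640]
    P=np.stack([(u-z['cx'])/z['fx']*d,(v-z['cy'])/z['fy']*d,d],-1)
    W=(P-z['t'])@z['R']; W[d==0]=np.nan; return W
E
python3 - <<'E'
from h import *
for n in ('scene','side'):
    snap(n,n+'0'); 
    z=ld(n+'0'); print(n,-z['R'].T@z['t'],z['fx'])
print(sense())
E
```

```text
pics
scene [1.09456391 0.57379574 0.85632766] 433.9080024198352
side [0.27919944 1.00556207 1.3458261 ] 590.3885293492907
{'time': 0.1, 'joints': array([-1.15599729e+00,  4.23806978e-01,  1.63061367e+00,  1.73919956e-05,
        1.08855267e+00, -1.89709764e-02]), 'dq': array([-0.00031588, -0.00066036, -0.00235114, -0.000253  , -0.00203339,
       -0.00111726]), 'effort': array([ 2.07436191e-03, -5.58421361e+01, -2.82443118e+01,  1.31151014e-04,
        3.05791735e-03,  2.62252193e-06]), 'tcp_pos': array([ 0.26254345, -0.5666782 ,  0.24959678]), 'ee_rot': array([-3.14021253e+00, -4.15855079e-05,  4.33761904e-01]), 'wrist_force': array([-0.20123264, -0.20660805,  0.17217449]), 'ft_torque': array([ 0.01727708, -0.00607375,  0.03316344]), 'grip_width': 0.9994841097252236}
```

View pics/scene0.png

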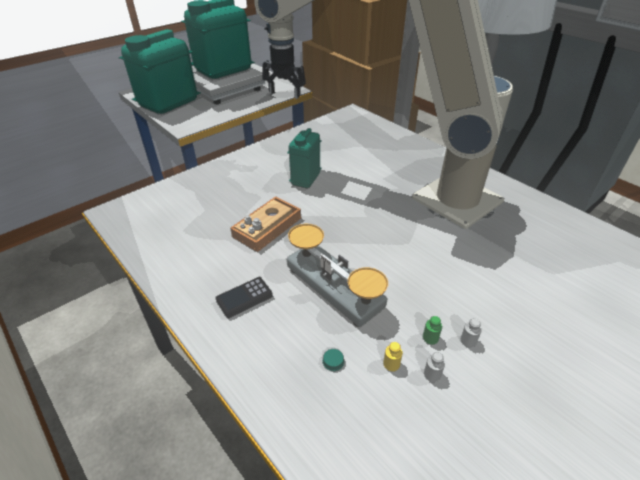

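View pics/side0.png

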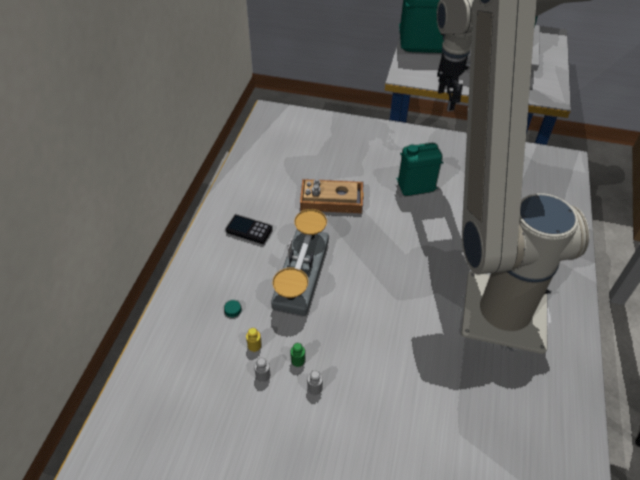

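The side view shows the steel weights at about (262,369) and (315,382). The look-alikes are green at (298,354) and yellow at (253,339), the pans are at (310,222) and (290,282), and the well is at (342,190).

```bash
cat > a.py <<'E'
from h import *
from scipy.optimize import least_squares
S={'side0':dict(w1=(262,369),w2=(315,382),green=(298,354),yellow=(253,339),pL=(290,282),pR=(310,222),well=(342,190)),
'scene0':dict(w1=(434,366),w2=(472,333),green=(433,330),yellow=(394,357),pL=(368,284),pR=(306,237),well=(272,211))}
for f in S:
    z=ld(f); W=cloud(z)
    for k,(u,v) in S[f].items():
        B=W[v-30:v+31,u-30:u+31].reshape(-1,3); c0=W[v,u]
        if k[0] in 'wgy' and k!='well':
            near=np.hypot(*(B-c0)[:,:2].T)<.035
            q=B[near&(B[:,2]>.012)&(B[:,2]<.048)]
            s=least_squares(lambda c:np.hypot(q[:,0]-c[0],q[:,1]-c[1])-.019,c0[:2],loss='soft_l1',f_scale=.002).x
            t=B[near&(B[:,2]>.069)&(B[:,2]<.08)]
            print(f,k,s.round(4),'top',t.mean(0).round(4),len(q),len(t))
        elif k[0]=='p':
            q=B[(abs(B[:,2]-.11)<.012)&(np.hypot(*(B-c0)[:,:2].T)<.06)]
            (cx,cy),r=cv2.minEnclosingCircle((q[:,:2]*1000).astype(np.float32)); print(f,k,c0.round(4),cx,cy,r)
        else: print(f,k,c0.round(4))
    m=(W[...,0]>.3)&(W[...,0]<.9)&(abs(W[...,1])<.6)
    # case top points
    u,v=S[f]['well']; B=W[v-45:v+45,u-60:u+60].reshape(-1,3); q=B[(B[:,2]>.034)&(B[:,2]<.044)]
    r=cv2.minAreaRect((q[:,:2]*1000).astype(np.float32)); print('case',r)
E
python3 a.py
```

```text
side0 w1 [0.578  0.3485] top [0.5768 0.3508 0.0739] 114 72
side0 w2 [0.4439 0.3489] top [0.4436 0.3517 0.074 ] 114 74
side0 green [0.5047 0.2855] top [0.504  0.2881 0.0734] 107 66
side0 yellow [0.6256 0.2721] top [0.6241 0.2753 0.0736] 114 72
side0 pL [0.5664 0.1303 0.1111] 565.26806640625 130.37445068359375 48.869903564453125
side0 pR [ 0.5696 -0.0874  0.111 ] 567.96337890625 -89.97834777832031 49.382049560546875
side0 well [ 0.5279 -0.3323  0.0155]
case ((485.7801818847656, -251.83755493164062), (340.945068359375, 243.66221618652344), 16.28697395324707)
scene0 w1 [0.578  0.3484] top [0.5803 0.3497 0.0732] 172 101
scene0 w2 [0.4747 0.3606] top [0.4469 0.3499 0.0734] 178 80
scene0 green [0.5044 0.2856] top [0.5073 0.2871 0.0733] 164 79
scene0 yellow [0.6254 0.2722] top [0.6278 0.2739 0.0733] 162 93
scene0 pL [0.5693 0.1347 0.1115] 566.548095703125 129.43910217285156 48.562110900878906
scene0 pR [ 0.5705 -0.0881  0.1086] 570.1375122070312 -89.02947235107422 47.875553131103516
scene0 well [ 0.5128 -0.3261  0.0239]
case ((494.5062255859375, -317.9236145019531), (438.6188659667969, 275.1664733886719), 51.92520523071289)
```

```bash
python3 - <<'E'
from h import *
z=ld('side0');W=cloud(z)
B=W[135:200,390:450].reshape(-1,3);q=B[(B[:,2]>.06)]
print('can',np.nanpercentile(q,[2,50,98],axis=0).round(3))
B=W[175:215,295:370].reshape(-1,3);q=B[(B[:,2]>.03)&(B[:,2]<.05)]
print('case',np.nanpercentile(q,[1,50,99],axis=0).round(3)); print(cv2.minAreaRect((q[:,:2]*1000).astype(np.float32)))
E
```

```text
can [[ 0.241 -0.444  0.063]
 [ 0.3   -0.392  0.137]
 [ 0.359 -0.364  0.179]]
case [[ 0.455 -0.359  0.03 ]
 [ 0.553 -0.288  0.039]
 [ 0.651 -0.229  0.049]]
((553.4823608398438, -296.5970764160156), (197.013427734375, 120.956298828125), 10.94635009765625)
```

Call:
step_arm(steps=[{"tx": 0.9, "ty": 0.5, "tz": 0.4, "turn": 1}, {"tx": 0.9, "ty": 0.5, "tz": 0.4, "turn": 1}, {"tx": 0.9, "ty": 0.6, "tz": 0.4, "turn": 1}, {"tx": 0.9, "ty": 0.8, "turn": 1}, {"tx": 0.9, "ty": 0.8, "turn": 1}, {"tx": 0.9, "ty": 0.8, "turn": 1}, {"tx": 0.9, "ty": 0.8, "turn": 1}, {"turn": 1}])

```text
schema error: expected keys tx, ty, tz, turn, jaw
```

Call:
step_arm(steps=[{"tx": 0.9, "ty": 0.5, "tz": 0.4, "turn": 1, "jaw": 1}, {"tx": 0.9, "ty": 0.5, "tz": 0.4, "turn": 1, "jaw": 1}, {"tx": 0.9, "ty": 0.6, "tz": 0.4, "turn": 1, "jaw": 1}, {"tx": 0.9, "ty": 0.8, "tz": 0, "turn": 1, "jaw": 1}, {"tx": 0.9, "ty": 0.8, "tz": 0, "turn": 1, "jaw": 1}, {"tx": 0.9, "ty": 0.8, "tz": 0, "turn": 1, "jaw": 1}, {"tx": 0.9, "ty": 0.8, "tz": 0, "turn": 1, "jaw": 1}, {"tx": 0, "ty": 0, "tz": 0, "turn": 1, "jaw": 1}])

```text
time: 0.9
tcp_pos: [0.5184, -0.371, 0.2979]
ee_rot: [3.141, -0.002, 1.281]
wrist_force: [-0.4, -0.7, 0.2]
grip_width: 0.999
```

```bash
python3 - <<'E'
from h import *
s=sense();print(s['time'],s['tcp_pos'],s['ee_rot'],s['joints'])
snap('wrist','w0');z=ld('w0');print(-z['R'].T@z['t'],z['R'][2],z['fx'])
E
```

```text
0.9 [ 0.51841584 -0.37096597  0.29789796] [ 3.14120140e+00 -1.54332423e-03  1.28107172e+00] [-0.64047271  0.39406943  1.55818007  0.00170633  1.18950651 -0.35138289]
[ 0.53934552 -0.29992713  0.4211428 ] [-0.08260653 -0.27769059 -0.95711237] 403.58626432526427
```

View pics/w0.png

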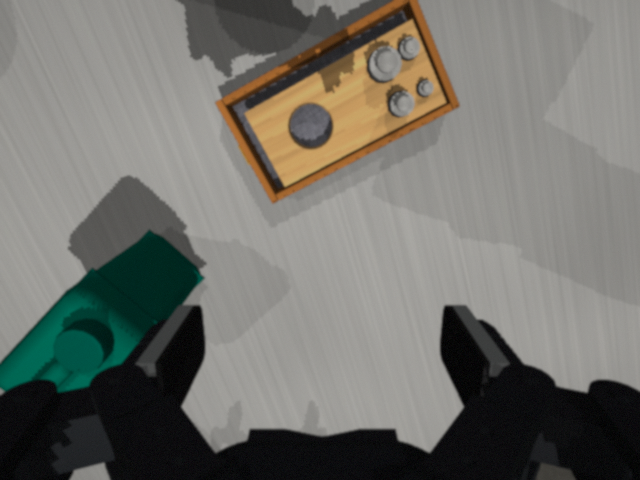

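The well is at about (310,126), with the small weights to its right. I'll fit the mouth outline on the plane z = 0.04.

```bash
cat >> h.py <<'E'
def ray(z,u,v,h):
    c=-z['R'].T@z['t']; uv=np.stack([np.asarray(u,float),np.asarray(v,float)],-1)
    d=np.concatenate([(uv-[z['cx'],z['cy']])/[z['fx'],z['fy']],np.ones(uv.shape[:-1]+(1,))],-1)@z['R']
    return c+d*((h-c[2])/d[...,2])[...,None]
def well(f,u,v,rad=28,size=6):
    z=ld(f); p=z['p']; g=cv2.GaussianBlur(p[:,:,0].astype(np.uint8),(3,3),0)
    sub=g[v-rad:v+rad,u-rad:u+rad]; t,m=cv2.threshold(sub,0,255,cv2.THRESH_BINARY_INV+cv2.THRESH_OTSU)
    n,l,st,ce=cv2.connectedComponentsWithStats(m); k=l[rad,rad]; cs,_=cv2.findContours((l==k).astype(np.uint8),cv2.RETR_EXTERNAL,cv2.CHAIN_APPROX_NONE)
    c=max(cs,key=len)[:,0]+[u-rad,v-rad]; P=ray(z,c[:,0],c[:,1],.04)[:,:2]
    (a,b),r=cv2.minEnclosingCircle((P*1000).astype(np.float32)); e=cv2.fitEllipse((P*1000).astype(np.float32))
    big=cv2.resize(p[v-60:v+60,u-60:u+60,::-1],None,fx=5,fy=5,interpolation=2); 
    cv2.drawContours(big,[((c-[u-60,v-60])*5+2).reshape(-1,1,2).astype(int)],-1,(0,0,255),1); cv2.imwrite('pics/'+f+'c.png',big)
    print('well thr',t,'circ',(a,b,r),'ell',e)
E
python3 - <<'E'
from h import *
well('w0',310,126)
z=ld('w0')
o=ray(z,[220,412,457,274],[103,0,104,200],.038); print(o.round(4),o.mean(0))
E
```

```text
well thr 143.0 circ (525.5896606445312, -308.0588073730469, 20.504722595214844) ell ((525.5142211914062, -307.95635986328125), (39.89780807495117, 40.200435638427734), 73.18523406982422)
[[ 0.4533 -0.2656  0.038 ]
 [ 0.6379 -0.2343  0.038 ]
 [ 0.6582 -0.3274  0.038 ]
 [ 0.4717 -0.3641  0.038 ]] [ 0.5552597  -0.29788029  0.038     ]
```

View pics/w0c.png

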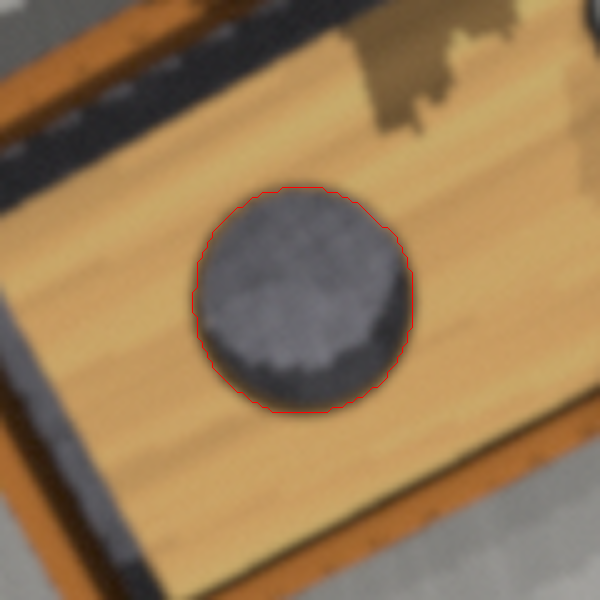

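The contour fits well, giving a mouth at (0.5256, -0.308) with radius 20.5 mm. Moving to weight 1.

Call:
step_arm(steps=[{"tx": 0.1, "ty": 1, "tz": 0, "turn": 1, "jaw": 1}, {"tx": 0.1, "ty": 1, "tz": 0, "turn": 1, "jaw": 1}, {"tx": 0.1, "ty": 1, "tz": 0, "turn": 0.8, "jaw": 1}, {"tx": 0.1, "ty": 1, "tz": 0, "turn": 0, "jaw": 1}, {"tx": 0.1, "ty": 1, "tz": 0, "turn": 0, "jaw": 1}, {"tx": 0.1, "ty": 1, "tz": 0, "turn": 0, "jaw": 1}, {"tx": 0.1, "ty": 1, "tz": 0, "turn": 0, "jaw": 1}, {"tx": 0.1, "ty": 1, "tz": 0, "turn": 0, "jaw": 1}])

```text
time: 1.75
tcp_pos: [0.5463, -0.0542, 0.2982]
ee_rot: [-3.141, 0.0, 1.561]
wrist_force: [0.8, -0.4, -0.6]
grip_width: 0.998
```

Call:
step_arm(steps=[{"tx": 0.1, "ty": 1, "tz": 0, "turn": 0, "jaw": 1}, {"tx": 0.1, "ty": 1, "tz": 0, "turn": 0, "jaw": 1}, {"tx": 0.1, "ty": 1, "tz": 0, "turn": 0, "jaw": 1}, {"tx": 0.1, "ty": 1, "tz": 0, "turn": 0, "jaw": 1}, {"tx": 0.1, "ty": 1, "tz": 0, "turn": 0, "jaw": 1}, {"tx": 0, "ty": 1, "tz": 0, "turn": 0, "jaw": 1}, {"tx": 0, "ty": 0.4, "tz": -0.5, "turn": 0, "jaw": 1}, {"tx": 0, "ty": 0, "tz": 0, "turn": 0, "jaw": 1}])

```text
time: 2.55
tcp_pos: [0.5652, 0.202, 0.2758]
ee_rot: [-3.137, 0.001, 1.565]
wrist_force: [-1.3, -1.0, 0.4]
grip_width: 0.999
```

```bash
python3 - <<'E'
from h import *
s=sense();print(s['time'],s['tcp_pos'],s['ee_rot'],s['joints'])
snap('wrist','w1');z=ld('w1');print(-z['R'].T@z['t'])
W=cloud(z);q=W[(W[...,2]>.069)&(W[...,2]<.08)&(W[...,1]>.3)]
for x in (.578,.445):
  for X in (.348,):
    t=q[np.hypot(q[:,0]-x,q[:,1]-X)<.02]; print(len(t),t.mean(0) if len(t) else 0)
    if len(t): print(cv2.minEnclosingCircle((t[:,:2]*1000).astype(np.float32)))
E
```

```text
2.55 [0.56523082 0.20196127 0.27576507] [-3.13743518e+00  1.24205012e-03  1.56510533e+00] [3.23264185e-01 3.61062208e-01 1.66154866e+00 1.85952466e-04
 1.12331759e+00 3.28876937e-01]
[0.5659961  0.27639732 0.39880391]
725 [0.5785091  0.34582522 0.07253358]
((578.7855224609375, 348.821533203125), 12.298340797424316)
743 [0.44568075 0.34647645 0.07251394]
((444.59490966796875, 349.49761962890625), 12.55357551574707)
```

View pics/w1.png

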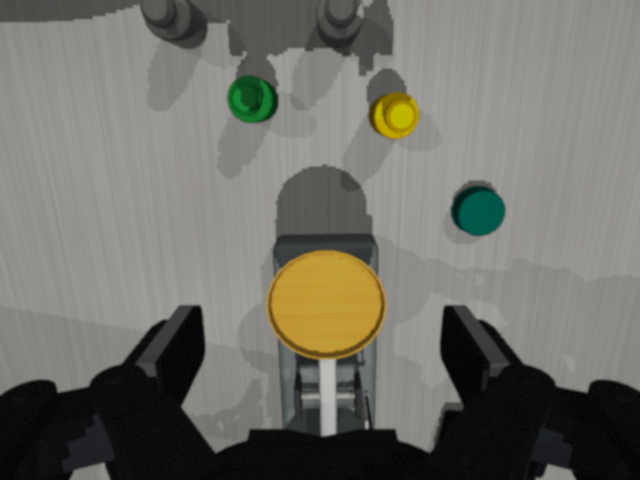

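Call:
step_arm(steps=[{"tx": 0.08, "ty": 0.92, "tz": 0, "turn": 0, "jaw": 1}, {"tx": 0.08, "ty": 0.92, "tz": 0, "turn": 0, "jaw": 1}, {"tx": 0.09, "ty": 0.92, "tz": -0.5, "turn": 0, "jaw": 1}, {"tx": 0.09, "ty": 0.91, "tz": -0.8, "turn": 0, "jaw": 1}, {"tx": 0, "ty": 0, "tz": -1, "turn": 0, "jaw": 1}, {"tx": 0, "ty": 0, "tz": -1, "turn": 0, "jaw": 1}, {"tx": 0, "ty": 0, "tz": -1, "turn": 0, "jaw": 1}, {"tx": 0, "ty": 0, "tz": 0, "turn": 0, "jaw": 1}])

```text
time: 3.4
tcp_pos: [0.5776, 0.3441, 0.1011]
ee_rot: [-3.133, 0.006, 1.562]
wrist_force: [-1.1, 0.1, -1.1]
grip_width: 0.996
```

Call:
step_arm(steps=[{"tx": 0, "ty": 0.1, "tz": -0.4, "turn": 0, "jaw": 1}, {"tx": 0, "ty": 0, "tz": -0.5, "turn": 0, "jaw": 1}, {"tx": 0, "ty": 0, "tz": -0.4, "turn": 0, "jaw": 1}, {"tx": 0, "ty": 0, "tz": 0, "turn": 0, "jaw": 1}, {"tx": 0, "ty": 0, "tz": 0, "turn": 0, "jaw": 1}])

```text
time: 3.9
tcp_pos: [0.5809, 0.3519, 0.0552]
ee_rot: [3.141, -0.001, 1.564]
wrist_force: [-0.5, 1.0, 0.1]
grip_width: 0.998
```

Call:
step_arm(steps=[{"tx": -0.05, "ty": -0.08, "tz": -0.25, "turn": 0, "jaw": 1}, {"tx": 0, "ty": 0, "tz": 0, "turn": 0, "jaw": 1}, {"tx": 0, "ty": 0, "tz": 0, "turn": 0, "jaw": 1}])

```text
time: 4.2
tcp_pos: [0.5782, 0.3484, 0.0444]
ee_rot: [-3.141, 0.0, 1.565]
wrist_force: [0.2, -0.2, -0.9]
grip_width: 1.0
```

Call:
step_arm(steps=[{"tx": 0, "ty": 0, "tz": 0, "turn": 0, "jaw": 0.6}, {"tx": 0, "ty": 0, "tz": 0, "turn": 0, "jaw": 0.5}, {"tx": 0, "ty": 0, "tz": 0, "turn": 0, "jaw": 0.4}, {"tx": 0, "ty": 0, "tz": 0, "turn": 0, "jaw": 0.3}, {"tx": 0, "ty": 0, "tz": 0, "turn": 0, "jaw": 0.3}, {"tx": 0, "ty": 0, "tz": 0, "turn": 0, "jaw": 0.3}, {"tx": 0, "ty": 0, "tz": 0, "turn": 0, "jaw": 0.3}], newtons=50)

```text
time: 4.9
tcp_pos: [0.5787, 0.3487, 0.0447]
ee_rot: [3.141, -0.0, 1.565]
wrist_force: [0.4, 0.6, 4.2]
grip_width: 0.43
```

Call:
step_arm(steps=[{"tx": 0, "ty": 0, "tz": 0.25, "turn": 0, "jaw": 0.2}, {"tx": 0, "ty": 0, "tz": 0.5, "turn": 0, "jaw": 0.2}, {"tx": 0, "ty": 0, "tz": 1, "turn": 0, "jaw": 0.2}, {"tx": 0, "ty": 0, "tz": 1, "turn": 0, "jaw": 0.2}, {"tx": 0, "ty": 0, "tz": 1, "turn": 0, "jaw": 0.2}, {"tx": 0, "ty": 0, "tz": 0.5, "turn": 0, "jaw": 0.2}, {"tx": 0, "ty": 0, "tz": 0, "turn": 0, "jaw": 0.2}, {"tx": 0, "ty": 0, "tz": 0, "turn": 0, "jaw": 0.2}])

```text
time: 5.7
tcp_pos: [0.5774, 0.348, 0.2132]
ee_rot: [-3.14, 0.001, 1.565]
wrist_force: [0.2, -1.0, -5.4]
grip_width: 0.422
```

Call:
step_arm(steps=[{"tx": 0, "ty": -0.5, "tz": 0, "turn": 0, "jaw": 0.2}, {"tx": -0.1, "ty": -0.9, "tz": 0, "turn": 0, "jaw": 0.2}, {"tx": -0.1, "ty": -0.9, "tz": 0, "turn": 0, "jaw": 0.2}, {"tx": -0.05, "ty": -0.9, "tz": 0, "turn": 0, "jaw": 0.2}, {"tx": 0, "ty": -0.9, "tz": 0, "turn": 0, "jaw": 0.2}, {"tx": 0, "ty": -0.9, "tz": 0, "turn": 0, "jaw": 0.2}, {"tx": 0, "ty": -0.45, "tz": 0, "turn": 0, "jaw": 0.2}, {"tx": 0, "ty": 0, "tz": 0, "turn": 0, "jaw": 0.2}])

```text
time: 6.5
tcp_pos: [0.5666, 0.1271, 0.212]
ee_rot: [-3.137, 0.002, 1.562]
wrist_force: [-1.1, 0.4, -4.8]
grip_width: 0.425
```

Call:
step_arm(steps=[{"tx": 0, "ty": 0, "tz": -0.6, "turn": 0, "jaw": 0.2}, {"tx": 0, "ty": 0, "tz": -0.3, "turn": 0, "jaw": 0.2}, {"tx": 0, "ty": 0, "tz": 0, "turn": 0, "jaw": 0.2}, {"tx": 0, "ty": 0, "tz": 0, "turn": 0, "jaw": 0.2}, {"tx": 0, "ty": 0, "tz": 0, "turn": 0, "jaw": 0.2}])

```text
time: 7.0
tcp_pos: [0.5687, 0.131, 0.1788]
ee_rot: [3.141, -0.0, 1.565]
wrist_force: [0.4, -0.1, -5.0]
grip_width: 0.428
```

Call:
step_arm(steps=[{"tx": 0, "ty": 0, "tz": -0.3, "turn": 0, "jaw": 0.2}, {"tx": 0, "ty": 0, "tz": -0.2, "turn": 0, "jaw": 0.2}, {"tx": 0, "ty": 0, "tz": -0.1, "turn": 0, "jaw": 0.2}, {"tx": 0, "ty": 0, "tz": -0.05, "turn": 0, "jaw": 0.2}, {"tx": 0, "ty": 0, "tz": -0.05, "turn": 0, "jaw": 0.2}, {"tx": 0, "ty": 0, "tz": -0.05, "turn": 0, "jaw": 0.2}, {"tx": 0, "ty": 0, "tz": 0, "turn": 0, "jaw": 0.2}])

```text
time: 7.7
tcp_pos: [0.5683, 0.1305, 0.1482]
ee_rot: [3.142, -0.0, 1.565]
wrist_force: [-0.7, 0.5, -4.6]
grip_width: 0.43
```

Call:
step_arm(steps=[{"tx": 0, "ty": 0, "tz": -0.05, "turn": 0, "jaw": 0.2}, {"tx": 0, "ty": 0, "tz": -0.05, "turn": 0, "jaw": 0.2}, {"tx": 0, "ty": 0, "tz": -0.05, "turn": 0, "jaw": 0.2}, {"tx": 0, "ty": 0, "tz": 0, "turn": 0, "jaw": 0.2}])

```text
time: 8.1
tcp_pos: [0.5682, 0.1305, 0.142]
ee_rot: [-3.141, -0.0, 1.565]
wrist_force: [-1.0, 0.4, -4.9]
grip_width: 0.425
```

Call:
step_arm(steps=[{"tx": 0, "ty": 0, "tz": -0.03, "turn": 0, "jaw": 0.2}, {"tx": 0, "ty": 0, "tz": -0.03, "turn": 0, "jaw": 0.2}, {"tx": 0, "ty": 0, "tz": 0, "turn": 0, "jaw": 0.2}, {"tx": 0, "ty": 0, "tz": 0, "turn": 0, "jaw": 0.2}])

```text
time: 8.5
tcp_pos: [0.5684, 0.1305, 0.1404]
ee_rot: [3.141, 0.0, 1.565]
wrist_force: [-2.1, -1.1, 3.1]
grip_width: 0.428
```

Call:
step_arm(steps=[{"tx": 0, "ty": 0, "tz": 0.02, "turn": 0, "jaw": 0.2}, {"tx": 0, "ty": 0, "tz": 0, "turn": 0, "jaw": 0.46}, {"tx": 0, "ty": 0, "tz": 0, "turn": 0, "jaw": 0.6}, {"tx": 0, "ty": 0, "tz": 0, "turn": 0, "jaw": 0.8}, {"tx": 0, "ty": 0, "tz": 0, "turn": 0, "jaw": 0.8}, {"tx": 0, "ty": 0, "tz": 0, "turn": 0, "jaw": 0.8}])

```text
time: 9.1
tcp_pos: [0.5684, 0.1306, 0.1408]
ee_rot: [3.141, -0.0, 1.565]
wrist_force: [0.3, 0.1, -0.7]
grip_width: 0.8
```

Call:
step_arm(steps=[{"tx": 0, "ty": 0, "tz": 0.4, "turn": 0, "jaw": 0.8}, {"tx": 0, "ty": 0, "tz": 0.8, "turn": 0, "jaw": 0.8}, {"tx": 0, "ty": 0, "tz": 1, "turn": 0, "jaw": 1}, {"tx": 0, "ty": 0, "tz": 1, "turn": 0, "jaw": 1}, {"tx": -0.6, "ty": 1, "tz": 0, "turn": 0, "jaw": 1}, {"tx": -0.6, "ty": 1, "tz": 0, "turn": 0, "jaw": 1}, {"tx": -0.6, "ty": 1, "tz": 0, "turn": 0, "jaw": 1}, {"tx": -0.6, "ty": 1, "tz": -0.5, "turn": 0, "jaw": 1}])

```text
time: 9.9
tcp_pos: [0.4732, 0.292, 0.2514]
ee_rot: [3.137, -0.003, 1.564]
wrist_force: [0.8, 0.4, 1.2]
grip_width: 1.004
```

Call:
step_arm(steps=[{"tx": -0.35, "ty": 0.7, "tz": -0.5, "turn": 0, "jaw": 1}, {"tx": -0.35, "ty": 0.7, "tz": -0.7, "turn": 0, "jaw": 1}, {"tx": 0, "ty": 0, "tz": -1, "turn": 0, "jaw": 1}, {"tx": 0, "ty": 0, "tz": -1, "turn": 0, "jaw": 1}, {"tx": 0, "ty": 0, "tz": -0.6, "turn": 0, "jaw": 1}, {"tx": 0, "ty": 0, "tz": 0, "turn": 0, "jaw": 1}, {"tx": 0, "ty": 0, "tz": 0, "turn": 0, "jaw": 1}])

```text
time: 10.6
tcp_pos: [0.4449, 0.346, 0.0973]
ee_rot: [-3.141, 0.0, 1.565]
wrist_force: [0.2, 0.3, -0.2]
grip_width: 0.997
```

Call:
step_arm(steps=[{"tx": 0, "ty": 0.08, "tz": -0.6, "turn": 0, "jaw": 1}, {"tx": 0, "ty": 0, "tz": -0.5, "turn": 0, "jaw": 1}, {"tx": 0, "ty": 0, "tz": -0.22, "turn": 0, "jaw": 1}, {"tx": 0, "ty": 0, "tz": 0, "turn": 0, "jaw": 1}, {"tx": 0, "ty": 0, "tz": 0, "turn": 0, "jaw": 1}, {"tx": 0, "ty": 0, "tz": 0, "turn": 0, "jaw": 1}])

```text
time: 11.2
tcp_pos: [0.4455, 0.3496, 0.0456]
ee_rot: [3.14, -0.001, 1.565]
wrist_force: [0.3, 0.4, 1.2]
grip_width: 1.003
```

Call:
step_arm(steps=[{"tx": -0.02, "ty": 0, "tz": -0.02, "turn": 0, "jaw": 0.6}, {"tx": 0, "ty": 0, "tz": 0, "turn": 0, "jaw": 0.5}, {"tx": 0, "ty": 0, "tz": 0, "turn": 0, "jaw": 0.4}, {"tx": 0, "ty": 0, "tz": 0, "turn": 0, "jaw": 0.3}, {"tx": 0, "ty": 0, "tz": 0, "turn": 0, "jaw": 0.2}, {"tx": 0, "ty": 0, "tz": 0, "turn": 0, "jaw": 0.2}, {"tx": 0, "ty": 0, "tz": 0, "turn": 0, "jaw": 0.2}])

```text
time: 11.9
tcp_pos: [0.4441, 0.3493, 0.0438]
ee_rot: [3.141, -0.0, 1.565]
wrist_force: [-0.9, -0.7, 5.6]
grip_width: 0.424
```

Call:
step_arm(steps=[{"tx": 0, "ty": 0, "tz": 0.25, "turn": 0, "jaw": 0.2}, {"tx": 0, "ty": 0, "tz": 0.5, "turn": 0, "jaw": 0.2}, {"tx": 0, "ty": 0, "tz": 1, "turn": 0, "jaw": 0.2}, {"tx": 0, "ty": 0, "tz": 1, "turn": 0, "jaw": 0.2}, {"tx": 0, "ty": 0, "tz": 1, "turn": 0, "jaw": 0.2}, {"tx": 0, "ty": 0, "tz": 1, "turn": 0, "jaw": 0.2}, {"tx": 0, "ty": 0, "tz": 0.5, "turn": 0, "jaw": 0.2}, {"tx": 0, "ty": 0, "tz": 0, "turn": 0, "jaw": 0.2}])

```text
time: 12.7
tcp_pos: [0.4449, 0.3499, 0.2567]
ee_rot: [3.137, -0.004, 1.565]
wrist_force: [-0.0, 1.1, -4.6]
grip_width: 0.426
```

```bash
python3 - <<'E'
from h import *
s=sense();print(s['time'],s['tcp_pos'],s['wrist_force'],s['grip_width'])
snap('scene','s1');z=ld('s1');W=cloud(z)
for n,(x,y) in dict(L=(.567,.1305),R=(.569,-.0895)).items():
    r=np.hypot(W[...,0]-x,W[...,1]-y); q=W[(r>.024)&(r<.038)&(W[...,2]>.085)&(W[...,2]<.135)]; print(n,np.median(q,0))
    t=W[(r<.04)&(W[...,2]>.155)]; print(len(t), t[t[:,2]>t[:,2].max()-.004].mean(0) if len(t) else '')
E
```

```text
12.7 [0.4449376  0.34994608 0.25670677] [-0.04109314  1.09289329 -4.62162927] 0.4257728420408091
L [0.57770015 0.14194297 0.09631803]
93 [0.57046653 0.13216756 0.1697667 ]
R [ 0.57151654 -0.08241901  0.124433  ]
0
```

Call:
step_arm(steps=[{"tx": 0.1, "ty": -0.4, "tz": 0, "turn": 0, "jaw": 0.2}, {"tx": 0.25, "ty": -0.9, "tz": 0, "turn": 0, "jaw": 0.2}, {"tx": 0.25, "ty": -0.9, "tz": 0, "turn": 0, "jaw": 0.2}, {"tx": 0.25, "ty": -0.9, "tz": 0, "turn": 0, "jaw": 0.2}, {"tx": 0.25, "ty": -0.9, "tz": 0, "turn": 0, "jaw": 0.2}, {"tx": 0.25, "ty": -0.9, "tz": 0, "turn": 0, "jaw": 0.2}, {"tx": 0.25, "ty": -0.9, "tz": 0, "turn": 0, "jaw": 0.2}, {"tx": 0.25, "ty": -0.9, "tz": 0, "turn": 0, "jaw": 0.2}])

```text
time: 13.55
tcp_pos: [0.5165, 0.0787, 0.2511]
ee_rot: [-3.137, 0.001, 1.565]
wrist_force: [1.3, 0.5, -4.7]
grip_width: 0.425
```

Call:
step_arm(steps=[{"tx": 0.25, "ty": -0.9, "tz": 0, "turn": 0, "jaw": 0.2}, {"tx": 0.25, "ty": -0.9, "tz": 0, "turn": 0, "jaw": 0.2}, {"tx": 0.25, "ty": -0.9, "tz": 0, "turn": 0, "jaw": 0.2}, {"tx": 0.25, "ty": -0.9, "tz": 0, "turn": 0, "jaw": 0.2}, {"tx": 0.25, "ty": -0.6, "tz": -0.3, "turn": 0, "jaw": 0.2}, {"tx": 0, "ty": 0, "tz": -0.6, "turn": 0, "jaw": 0.2}, {"tx": 0, "ty": 0, "tz": 0, "turn": 0, "jaw": 0.2}, {"tx": 0, "ty": 0, "tz": 0, "turn": 0, "jaw": 0.2}])

```text
time: 14.35
tcp_pos: [0.5662, -0.0869, 0.2156]
ee_rot: [-3.137, -0.001, 1.564]
wrist_force: [0.4, 0.6, -3.1]
grip_width: 0.427
```

Call:
step_arm(steps=[{"tx": 0.03, "ty": -0.05, "tz": -0.4, "turn": 0, "jaw": 0.2}, {"tx": 0, "ty": 0, "tz": -0.4, "turn": 0, "jaw": 0.2}, {"tx": 0, "ty": 0, "tz": -0.2, "turn": 0, "jaw": 0.2}, {"tx": 0, "ty": 0, "tz": 0, "turn": 0, "jaw": 0.2}, {"tx": 0, "ty": 0, "tz": 0, "turn": 0, "jaw": 0.2}])

```text
time: 14.85
tcp_pos: [0.5694, -0.0886, 0.1781]
ee_rot: [3.141, 0.0, 1.565]
wrist_force: [0.7, -1.1, -4.2]
grip_width: 0.431
```

Call:
step_arm(steps=[{"tx": 0, "ty": 0, "tz": -0.1, "turn": 0, "jaw": 0.2}, {"tx": 0, "ty": 0, "tz": -0.1, "turn": 0, "jaw": 0.2}, {"tx": 0, "ty": 0, "tz": -0.05, "turn": 0, "jaw": 0.2}, {"tx": 0, "ty": 0, "tz": -0.05, "turn": 0, "jaw": 0.2}, {"tx": 0, "ty": 0, "tz": 0, "turn": 0, "jaw": 0.2}, {"tx": 0, "ty": 0, "tz": 0, "turn": 0, "jaw": 0.2}])

```text
time: 15.45
tcp_pos: [0.5692, -0.089, 0.1657]
ee_rot: [3.141, 0.0, 1.565]
wrist_force: [-0.8, -0.4, 2.4]
grip_width: 0.428
```

Call:
step_arm(steps=[{"tx": 0, "ty": 0, "tz": 0, "turn": 0, "jaw": 0.2}, {"tx": 0, "ty": 0, "tz": 0, "turn": 0, "jaw": 0.2}, {"tx": 0, "ty": 0, "tz": 0, "turn": 0, "jaw": 0.2}, {"tx": 0, "ty": 0, "tz": 0, "turn": 0, "jaw": 0.2}])

```text
time: 15.85
tcp_pos: [0.5692, -0.0889, 0.1655]
ee_rot: [3.141, 0.0, 1.565]
wrist_force: [-1.2, -0.8, 0.6]
grip_width: 0.426
```

Call:
step_arm(steps=[{"tx": 0, "ty": 0, "tz": 0, "turn": 0, "jaw": 0.46}, {"tx": 0, "ty": 0, "tz": 0, "turn": 0, "jaw": 0.6}, {"tx": 0, "ty": 0, "tz": 0, "turn": 0, "jaw": 0.8}, {"tx": 0, "ty": 0, "tz": 0, "turn": 0, "jaw": 0.8}, {"tx": 0, "ty": 0, "tz": 0.2, "turn": 0, "jaw": 0.8}, {"tx": 0, "ty": 0, "tz": 0.8, "turn": 0, "jaw": 0.8}, {"tx": 0, "ty": 0, "tz": 1, "turn": 0, "jaw": 1}, {"tx": 0, "ty": 0, "tz": 0.8, "turn": 0, "jaw": 1}])

```text
time: 16.65
tcp_pos: [0.5694, -0.0889, 0.2799]
ee_rot: [3.14, 0.0, 1.565]
wrist_force: [0.3, 0.7, 0.5]
grip_width: 0.998
```

Call:
step_arm(steps=[{"tx": 0, "ty": 0, "tz": 0, "turn": 0, "jaw": 1}, {"tx": 0, "ty": 0, "tz": 0, "turn": 0, "jaw": 1}, {"tx": 0, "ty": 0, "tz": 0, "turn": 0, "jaw": 1}, {"tx": 0, "ty": 0, "tz": 0, "turn": 0, "jaw": 1}, {"tx": 0, "ty": 0, "tz": 0, "turn": 0, "jaw": 1}, {"tx": 0, "ty": 0, "tz": 0, "turn": 0, "jaw": 1}, {"tx": 0, "ty": 0, "tz": 0, "turn": 0, "jaw": 1}, {"tx": 0, "ty": 0, "tz": 0, "turn": 0, "jaw": 1}])

```text
time: 17.45
tcp_pos: [0.569, -0.0889, 0.2772]
ee_rot: [-3.141, -0.0, 1.565]
wrist_force: [0.2, 0.8, 0.6]
grip_width: 1.003
```

Call:
step_arm(steps=[{"tx": 0, "ty": 0, "tz": 0, "turn": 0, "jaw": 1}, {"tx": 0, "ty": 0, "tz": 0, "turn": 0, "jaw": 1}, {"tx": 0, "ty": 0, "tz": 0, "turn": 0, "jaw": 1}, {"tx": 0, "ty": 0, "tz": 0, "turn": 0, "jaw": 1}, {"tx": 0, "ty": 0, "tz": 0, "turn": 0, "jaw": 1}, {"tx": 0, "ty": 0, "tz": 0, "turn": 0, "jaw": 1}, {"tx": 0, "ty": 0, "tz": 0, "turn": 0, "jaw": 1}, {"tx": 0, "ty": 0, "tz": 0, "turn": 0, "jaw": 1}])

```text
time: 18.25
tcp_pos: [0.569, -0.0889, 0.2774]
ee_rot: [-3.142, 0.0, 1.565]
wrist_force: [0.9, 0.3, -0.5]
grip_width: 1.001
```

```bash
cat > pans.py <<'E'
from h import *
import sys
s=sense();print(s['time'],s['tcp_pos'])
f=sys.argv[1]; snap('scene',f);z=ld(f);W=cloud(z)
for n,(x,y) in dict(L=(.567,.1305),R=(.569,-.0895)).items():
    r=np.hypot(W[...,0]-x,W[...,1]-y); q=W[(r>.024)&(r<.038)&(W[...,2]>.085)&(W[...,2]<.135)]; print(n,np.median(q,0))
    t=W[(r<.03)&(W[...,2]>.155)&(W[...,2]<.205)]
    b=t[(t[:,2]<np.median(q[:,2])+.045)]
    t=t[t[:,2]>t[:,2].max()-.004]if len(t) else t; print(len(t), t.mean(0) if len(t) else '')
E
python3 pans.py s2
```

```text
18.25 [ 0.56904849 -0.08887049  0.27740874]
L [0.57813241 0.14261204 0.09634641]
46 [0.57075238 0.13194102 0.17000853]
R [ 0.57694763 -0.0725064   0.12425999]
31 [ 0.56982097 -0.08697687  0.19861239]
```

Call:
step_arm(steps=[{"tx": 0, "ty": 0.9, "tz": 0, "turn": 0, "jaw": 1}, {"tx": 0, "ty": 0.9, "tz": 0, "turn": 0, "jaw": 1}, {"tx": 0, "ty": 0.9, "tz": 0, "turn": 0, "jaw": 1}, {"tx": 0, "ty": 0.9, "tz": 0, "turn": 0, "jaw": 1}, {"tx": 0, "ty": 0.9, "tz": 0, "turn": 0, "jaw": 1}, {"tx": 0, "ty": 0.9, "tz": 0, "turn": 0, "jaw": 1}, {"tx": 0, "ty": 0.08, "tz": 0, "turn": 0, "jaw": 1}, {"tx": 0, "ty": 0, "tz": 0, "turn": 0, "jaw": 1}])

```text
time: 19.1
tcp_pos: [0.5689, 0.1311, 0.2773]
ee_rot: [-3.142, 0.0, 1.567]
wrist_force: [0.1, 0.2, -0.7]
grip_width: 1.001
```

Call:
step_arm(steps=[{"tx": 0, "ty": 0, "tz": 0, "turn": 0, "jaw": 1}, {"tx": 0, "ty": 0, "tz": 0, "turn": 0, "jaw": 1}, {"tx": 0, "ty": 0, "tz": 0, "turn": 0, "jaw": 1}, {"tx": 0, "ty": 0, "tz": 0, "turn": 0, "jaw": 1}, {"tx": 0, "ty": 0, "tz": 0, "turn": 0, "jaw": 1}, {"tx": 0, "ty": 0, "tz": 0, "turn": 0, "jaw": 1}])

```text
time: 19.7
tcp_pos: [0.5691, 0.1301, 0.2774]
ee_rot: [-3.142, 0.0, 1.564]
wrist_force: [-0.0, 0.2, 0.9]
grip_width: 0.998
```

```bash
python3 pans.py s3
```

```text
19.7 [0.56909038 0.13005701 0.27740852]
L [0.57939395 0.14166963 0.09614627]
42 [0.570569   0.13160584 0.17012975]
R [ 0.57698478 -0.0719587   0.1244728 ]
33 [ 0.57104535 -0.08657135  0.19839092]
```

View pics/s3.png

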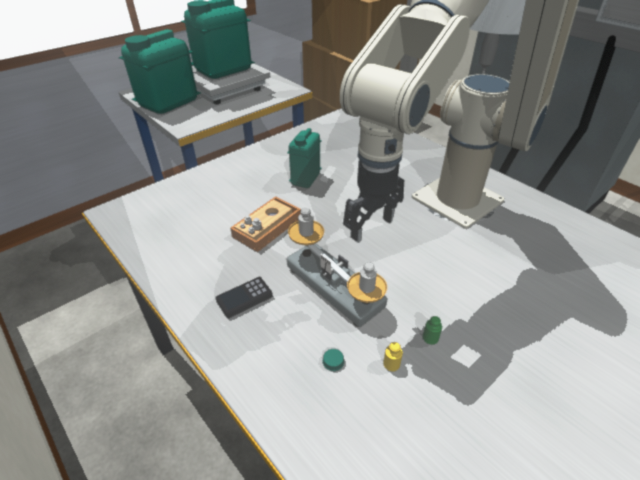

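Both weights stand upright and the left pan is at its stop: 96 mm against 124 mm, steady. So the left weight (weight 1) is the heavy one, and I'll pick it up.

Call:
step_arm(steps=[{"tx": 0, "ty": 0, "tz": -0.7, "turn": 0, "jaw": 1}, {"tx": 0, "ty": 0, "tz": -0.8, "turn": 0, "jaw": 1}, {"tx": 0, "ty": 0, "tz": -0.8, "turn": 0, "jaw": 1}, {"tx": 0, "ty": 0, "tz": -0.7, "turn": 0, "jaw": 1}, {"tx": 0, "ty": 0, "tz": -0.35, "turn": 0, "jaw": 1}, {"tx": 0, "ty": 0, "tz": 0, "turn": 0, "jaw": 1}, {"tx": 0, "ty": 0, "tz": 0, "turn": 0, "jaw": 1}, {"tx": 0, "ty": 0, "tz": 0, "turn": 0, "jaw": 1}])

```text
time: 20.55
tcp_pos: [0.5702, 0.1306, 0.145]
ee_rot: [3.139, -0.001, 1.565]
wrist_force: [0.3, 1.0, 0.4]
grip_width: 0.999
```

Call:
step_arm(steps=[{"tx": -0.04, "ty": 0, "tz": -0.1, "turn": 0, "jaw": 0.9}, {"tx": 0, "ty": 0, "tz": 0, "turn": 0, "jaw": 0.6}, {"tx": 0, "ty": 0, "tz": 0, "turn": 0, "jaw": 0.5}, {"tx": 0, "ty": 0, "tz": 0, "turn": 0, "jaw": 0.4}, {"tx": 0, "ty": 0, "tz": 0, "turn": 0, "jaw": 0.3}, {"tx": 0, "ty": 0, "tz": 0, "turn": 0, "jaw": 0.2}, {"tx": 0, "ty": 0, "tz": 0, "turn": 0, "jaw": 0.2}, {"tx": 0, "ty": 0, "tz": 0, "turn": 0, "jaw": 0.2}])

```text
time: 21.35
tcp_pos: [0.568, 0.1304, 0.14]
ee_rot: [3.14, -0.0, 1.565]
wrist_force: [-0.2, -0.3, 5.6]
grip_width: 0.423
```

Call:
step_arm(steps=[{"tx": 0, "ty": 0, "tz": 0.05, "turn": 0, "jaw": 0.2}, {"tx": 0, "ty": 0, "tz": 0.08, "turn": 0, "jaw": 0.2}, {"tx": 0, "ty": 0, "tz": 0.1, "turn": 0, "jaw": 0.2}, {"tx": 0, "ty": 0, "tz": 0.1, "turn": 0, "jaw": 0.2}, {"tx": 0, "ty": 0, "tz": 0.1, "turn": 0, "jaw": 0.2}, {"tx": 0, "ty": 0, "tz": 0.1, "turn": 0, "jaw": 0.2}, {"tx": 0, "ty": 0, "tz": 0.1, "turn": 0, "jaw": 0.2}, {"tx": 0, "ty": 0, "tz": 0.1, "turn": 0, "jaw": 0.2}])

```text
time: 22.15
tcp_pos: [0.5673, 0.1301, 0.1689]
ee_rot: [-3.141, 0.0, 1.565]
wrist_force: [-1.4, -0.6, -4.3]
grip_width: 0.424
```

Call:
step_arm(steps=[{"tx": 0, "ty": 0, "tz": 0.1, "turn": 0, "jaw": 0.2}, {"tx": 0, "ty": 0, "tz": 0.1, "turn": 0, "jaw": 0.2}, {"tx": 0, "ty": 0, "tz": 0.5, "turn": 0, "jaw": 0.2}, {"tx": 0, "ty": 0, "tz": 0.9, "turn": 0, "jaw": 0.2}, {"tx": 0, "ty": 0, "tz": 0.9, "turn": 0, "jaw": 0.2}, {"tx": 0, "ty": 0, "tz": 0.4, "turn": 0, "jaw": 0.2}, {"tx": 0, "ty": 0, "tz": 0, "turn": 0, "jaw": 0.2}])

```text
time: 22.85
tcp_pos: [0.569, 0.1306, 0.2878]
ee_rot: [3.136, -0.001, 1.565]
wrist_force: [-0.2, 0.8, -5.5]
grip_width: 0.426
```

```bash
python3 pans.py s4
```

```text
22.85 [0.56902876 0.13063713 0.28775015]
L [0.56945948 0.13178957 0.12473372]
0 
R [ 0.58113635 -0.0794579   0.0960196 ]
27 [ 0.57151469 -0.08762469  0.17017803]
```

Call:
step_arm(steps=[{"tx": 0, "ty": -0.4, "tz": 0, "turn": 0, "jaw": 0.2}, {"tx": -0.1, "ty": -0.9, "tz": 0, "turn": 0, "jaw": 0.2}, {"tx": -0.1, "ty": -0.9, "tz": 0, "turn": 0, "jaw": 0.2}, {"tx": -0.1, "ty": -0.9, "tz": 0, "turn": 0, "jaw": 0.2}, {"tx": -0.1, "ty": -0.9, "tz": 0, "turn": 0, "jaw": 0.2}, {"tx": -0.1, "ty": -0.9, "tz": 0, "turn": 0, "jaw": 0.2}, {"tx": -0.1, "ty": -0.9, "tz": 0, "turn": 0, "jaw": 0.2}, {"tx": -0.1, "ty": -0.9, "tz": 0, "turn": 0, "jaw": 0.2}])

```text
time: 23.7
tcp_pos: [0.5378, -0.1395, 0.2826]
ee_rot: [-3.138, -0.001, 1.565]
wrist_force: [0.4, 0.5, -6.0]
grip_width: 0.429
```

Call:
step_arm(steps=[{"tx": -0.1, "ty": -0.9, "tz": 0, "turn": 0, "jaw": 0.2}, {"tx": -0.1, "ty": -0.9, "tz": 0, "turn": 0, "jaw": 0.2}, {"tx": -0.1, "ty": -0.9, "tz": 0, "turn": 0, "jaw": 0.2}, {"tx": -0.1, "ty": -0.9, "tz": 0, "turn": 0, "jaw": 0.2}, {"tx": 0, "ty": -0.6, "tz": 0, "turn": 0, "jaw": 0.2}, {"tx": 0, "ty": 0, "tz": -0.5, "turn": 0, "jaw": 0.2}, {"tx": 0, "ty": 0, "tz": -0.5, "turn": 0, "jaw": 0.2}, {"tx": 0, "ty": 0, "tz": 0, "turn": 0, "jaw": 0.2}])

```text
time: 24.5
tcp_pos: [0.5203, -0.305, 0.2398]
ee_rot: [-3.134, -0.005, 1.564]
wrist_force: [-0.5, 0.5, -5.1]
grip_width: 0.427
```

```bash
python3 - <<'E'
from h import *
well('side0',342,190,14); well('scene0',272,211,14)
E
```

```text
well thr 132.0 circ (525.7753295898438, -306.2518005371094, 19.914451599121094) ell ((525.8903198242188, -306.77069091796875), (36.437744140625, 38.518375396728516), 90.02841186523438)
well thr 176.0 circ (526.326171875, -308.7690124511719, 20.041196823120117) ell ((526.8250732421875, -308.7261657714844), (35.804229736328125, 38.151329040527344), 60.12762451171875)
```

Call:
step_arm(steps=[{"tx": 0.1, "ty": -0.06, "tz": -0.6, "turn": 0, "jaw": 0.2}, {"tx": 0, "ty": 0, "tz": -0.9, "turn": 0, "jaw": 0.2}, {"tx": 0, "ty": 0, "tz": -0.9, "turn": 0, "jaw": 0.2}, {"tx": 0, "ty": 0, "tz": -0.7, "turn": 0, "jaw": 0.2}, {"tx": 0, "ty": 0, "tz": -0.3, "turn": 0, "jaw": 0.2}, {"tx": 0, "ty": 0, "tz": 0, "turn": 0, "jaw": 0.2}, {"tx": 0, "ty": 0, "tz": 0, "turn": 0, "jaw": 0.2}, {"tx": 0, "ty": 0, "tz": 0, "turn": 0, "jaw": 0.2}])

```text
time: 25.3
tcp_pos: [0.5286, -0.3088, 0.1105]
ee_rot: [3.139, 0.002, 1.565]
wrist_force: [-0.5, 0.4, -4.9]
grip_width: 0.422
```

```bash
python3 - <<'E'
from h import *
print(sense()['tcp_pos'])
snap('scene','s5');snap('side','d5')
a=[]
for f,(u,v) in dict(s5=(272,211),d5=(342,190)).items():
    p=ld(f)['p'][v-50:v+25,u-37:u+38,::-1]; a.append(cv2.resize(p,(390,390),interpolation=2))
cv2.imwrite('pics/c5.png',np.hstack(a))
E
```

```text
[ 0.52861504 -0.30877756  0.11046817]
```

View pics/c5.png

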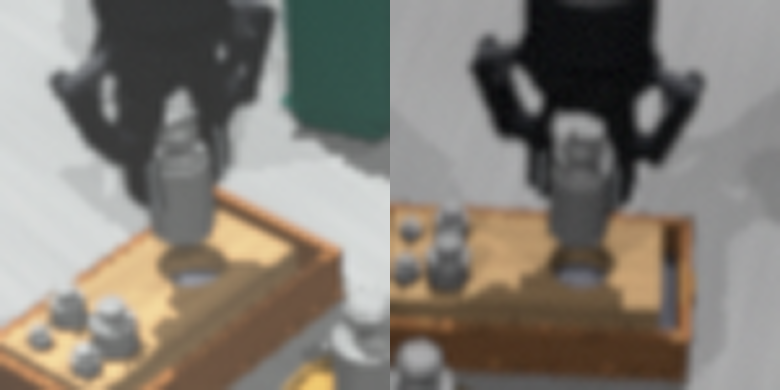

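The weight hangs over the well in both views. Trimming x and y, then lowering.

Call:
step_arm(steps=[{"tx": -0.06, "ty": 0.02, "tz": -0.3, "turn": 0, "jaw": 0.2}, {"tx": 0, "ty": 0, "tz": -0.2, "turn": 0, "jaw": 0.2}, {"tx": 0, "ty": 0, "tz": 0, "turn": 0, "jaw": 0.2}, {"tx": 0, "ty": 0, "tz": 0, "turn": 0, "jaw": 0.2}, {"tx": 0, "ty": 0, "tz": 0, "turn": 0, "jaw": 0.2}])

```text
time: 25.9
tcp_pos: [0.5252, -0.3074, 0.0886]
ee_rot: [3.142, 0.0, 1.565]
wrist_force: [-0.6, 0.3, -4.8]
grip_width: 0.427
```

Call:
step_arm(steps=[{"tx": 0.02, "ty": 0, "tz": -0.05, "turn": 0, "jaw": 0.2}, {"tx": 0, "ty": 0, "tz": -0.05, "turn": 0, "jaw": 0.2}, {"tx": 0, "ty": 0, "tz": -0.05, "turn": 0, "jaw": 0.2}, {"tx": 0, "ty": 0, "tz": 0, "turn": 0, "jaw": 0.2}, {"tx": 0, "ty": 0, "tz": 0, "turn": 0, "jaw": 0.2}])

```text
time: 26.4
tcp_pos: [0.5258, -0.3072, 0.0825]
ee_rot: [-3.141, -0.0, 1.565]
wrist_force: [0.1, 0.6, -4.6]
grip_width: 0.424
```

Call:
step_arm(steps=[{"tx": 0, "ty": 0, "tz": -0.05, "turn": 0, "jaw": 0.2}, {"tx": 0, "ty": 0, "tz": -0.05, "turn": 0, "jaw": 0.2}, {"tx": 0, "ty": 0, "tz": 0, "turn": 0, "jaw": 0.2}, {"tx": 0, "ty": 0, "tz": 0, "turn": 0, "jaw": 0.2}])

```text
time: 26.8
tcp_pos: [0.5258, -0.3072, 0.0785]
ee_rot: [-3.141, -0.0, 1.565]
wrist_force: [-0.1, 0.4, -4.6]
grip_width: 0.426
```

It's in the mouth (base about 34 mm) with no contact. Continuing down.

Call:
step_arm(steps=[{"tx": 0, "ty": 0, "tz": -0.06, "turn": 0, "jaw": 0.2}, {"tx": 0, "ty": 0, "tz": -0.06, "turn": 0, "jaw": 0.2}, {"tx": 0, "ty": 0, "tz": -0.05, "turn": 0, "jaw": 0.2}, {"tx": 0, "ty": 0, "tz": 0, "turn": 0, "jaw": 0.2}, {"tx": 0, "ty": 0, "tz": 0, "turn": 0, "jaw": 0.2}])

```text
time: 27.3
tcp_pos: [0.5258, -0.3072, 0.0717]
ee_rot: [-3.141, -0.0, 1.565]
wrist_force: [-0.6, -0.3, -6.0]
grip_width: 0.428
```

Call:
step_arm(steps=[{"tx": 0, "ty": 0, "tz": -0.05, "turn": 0, "jaw": 0.2}, {"tx": 0, "ty": 0, "tz": -0.05, "turn": 0, "jaw": 0.2}, {"tx": 0, "ty": 0, "tz": -0.05, "turn": 0, "jaw": 0.2}, {"tx": 0, "ty": 0, "tz": -0.03, "turn": 0, "jaw": 0.2}, {"tx": 0, "ty": 0, "tz": 0, "turn": 0, "jaw": 0.2}, {"tx": 0, "ty": 0, "tz": 0, "turn": 0, "jaw": 0.2}])

```text
time: 27.9
tcp_pos: [0.5259, -0.3073, 0.0646]
ee_rot: [-3.141, -0.0, 1.565]
wrist_force: [-0.0, 0.1, -5.0]
grip_width: 0.426
```

Call:
step_arm(steps=[{"tx": 0, "ty": 0, "tz": -0.04, "turn": 0, "jaw": 0.2}, {"tx": 0, "ty": 0, "tz": -0.03, "turn": 0, "jaw": 0.2}, {"tx": 0, "ty": 0, "tz": 0, "turn": 0, "jaw": 0.2}, {"tx": 0, "ty": 0, "tz": 0, "turn": 0, "jaw": 0.2}])

```text
time: 28.3
tcp_pos: [0.526, -0.3074, 0.0621]
ee_rot: [3.141, 0.0, 1.565]
wrist_force: [-0.9, -0.4, -0.3]
grip_width: 0.425
```

Fully supported at base about 18 mm. Releasing and backing off.

Call:
step_arm(steps=[{"tx": 0, "ty": 0, "tz": 0, "turn": 0, "jaw": 0.46}, {"tx": 0, "ty": 0, "tz": 0, "turn": 0, "jaw": 0.55}, {"tx": 0, "ty": 0, "tz": 0, "turn": 0, "jaw": 0.65}, {"tx": 0, "ty": 0, "tz": 0, "turn": 0, "jaw": 0.65}, {"tx": 0, "ty": 0, "tz": 0, "turn": 0, "jaw": 0.65}])

```text
time: 28.8
tcp_pos: [0.526, -0.3073, 0.0619]
ee_rot: [3.141, 0.0, 1.565]
wrist_force: [-0.3, 0.5, 0.8]
grip_width: 0.653
```

Call:
step_arm(steps=[{"tx": 0, "ty": 0, "tz": 0.3, "turn": 0, "jaw": 0.65}, {"tx": 0, "ty": 0, "tz": 0.8, "turn": 0, "jaw": 0.65}, {"tx": 0, "ty": 0, "tz": 1, "turn": 0, "jaw": 0.65}, {"tx": 0, "ty": 0, "tz": 1, "turn": 0, "jaw": 0.65}, {"tx": 0, "ty": 0, "tz": 1, "turn": 0, "jaw": 0.65}, {"tx": 0, "ty": -0.9, "tz": 0.5, "turn": 0, "jaw": 0.65}, {"tx": 0, "ty": -0.9, "tz": 0, "turn": 0, "jaw": 0.65}, {"tx": 0, "ty": 0, "tz": 0, "turn": 0, "jaw": 0.65}])

```text
time: 29.6
tcp_pos: [0.5262, -0.3832, 0.2483]
ee_rot: [3.138, 0.004, 1.562]
wrist_force: [-0.8, -0.2, -0.4]
grip_width: 0.651
```

Call:
step_arm(steps=[{"tx": 0, "ty": 0, "tz": 0, "turn": 0, "jaw": 0.65}, {"tx": 0, "ty": 0, "tz": 0, "turn": 0, "jaw": 0.65}, {"tx": 0, "ty": 0, "tz": 0, "turn": 0, "jaw": 0.65}])

```text
time: 29.9
tcp_pos: [0.5257, -0.3781, 0.2455]
ee_rot: [-3.141, -0.001, 1.566]
wrist_force: [-0.0, 0.1, 0.1]
grip_width: 0.653
```

```bash
python3 pans.py s6; python3 - <<'E'
from h import *
snap('wrist','w6');snap('side','d6')
for f in ('s6','d6','w6'):
    W=cloud(ld(f)); r=np.hypot(W[...,0]-.526,W[...,1]+.3075); t=W[(r<.017)&(W[...,2]>.06)&(W[...,2]<.15)]
    if len(t): t=t[t[:,2]>t[:,2].max()-.004]; print(f,len(t),t.mean(0))
cv2.imwrite('pics/c6.png',np.hstack([cv2.resize(ld('s6')['p'][130:330,200:400,::-1],(400,400)),cv2.resize(ld('w6')['p'][:320,160:480,::-1],(400,400))]))
E
```

```text
29.9 [ 0.52570207 -0.37810909  0.24547301]
L [0.56853971 0.13147216 0.12474553]
0 
R [ 0.58199824 -0.07915372  0.09607124]
26 [ 0.57193532 -0.0866148   0.17054448]
s6 9 [ 0.52789216 -0.30425726  0.09316667]
d6 4 [ 0.52556489 -0.30117297  0.09602092]
w6 818 [ 0.52645077 -0.30627628  0.09066262]
```

View pics/c6.png

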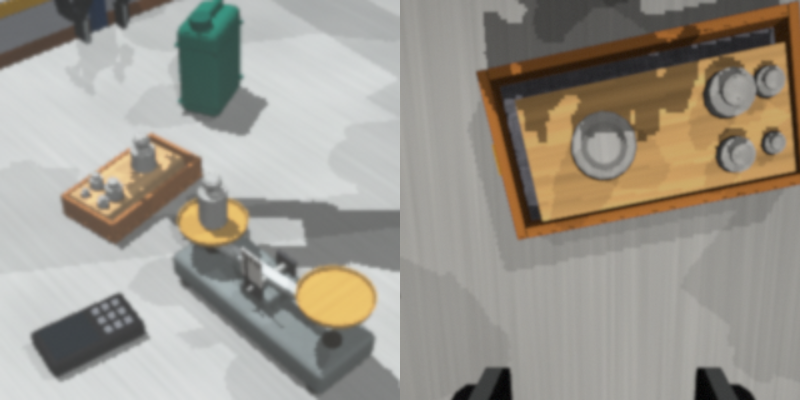

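The heavy weight stands upright in its well, top at about 91–93 mm (home is 91–94 mm). The light one stands on the right pan.

```bash
python3 -c "
from plant import *
print(sign_off())"
```

```text
the job is handed in; nothing more can be done
None
```

The job is handed in, at about 30 s of the 72 s allowed. I set one weight on each pan and let the beam rest. The left side dropped, so I put that weight back in its well and left the light one on the right pan.

- **Weighing:** about 3 s after release the left pan stood at 96 mm and the right at 124 mm. Two readings 1.5 s apart matched. The wrist force while carrying agreed: about 5 N for the left weight, 4.3 N for the right.
- **In the case:** the weight went down into the well without catching and seated at about the expected depth. After release its top read 91 to 93 mm above the table in the wrist and scene views; fully home is 91 to 94 mm. The side camera read 96 mm, but from only four pixels.
- **On the pan:** the light weight stands upright on the right pan.
- **Forces:** in the readings, the hardest press was about 8 N on the balance and about 5 N on the case, both under 20 N. These were taken at the end of each move, so a brief peak in between would not show.
- **Clear of everything:** the gripper was away from all objects. The reader and canister look undisturbed in the last picture. The cap and the coloured look-alikes were outside its crop, but the arm did not touch them.

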